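Open the push-and-turn safety cap of the solvent bottle in its bench holder

TASK

Stand the white solvent bottle upright in the square well of the blue bench holder and press it fully home with its red safety cap still locked, so that it can neither tip nor turn. Then push the cap down, turn it anticlockwise while it is down until it is free, and lift it straight up with its applicator rod. Finish holding the cap level in the gripper straight above the open bottle, with the rod's tip well clear of the mouth so that drips fall back in; do not tip the bottle, and leave the other things on the mat alone.

Things in the scene. Friction and masses are not known exactly. Their poses are not given: they have to be found in the camera images.
- bottle: loose white square plastic bottle, about 0.25 kg, blue-and-white label: body 58 x 58 mm with rounded corners, 78 mm high, then a round neck 30 mm in diameter up to the mouth (hidden by the cap at the start). Origin at the centre of its underside, z up. The four sides look alike: any quarter turn fits the well. Starts standing on the mat
- bottle_mouth (a point): centre of the bottle's mouth, 104 mm above its underside; the opening is 22 mm across
- cap: loose red ribbed round safety cap, 54 mm in diameter, 32 mm high, white anticlockwise arrows on top. Origin at the centre of its underside, z up. It starts locked on the bottle, underside 86 mm and top 118 mm above the bottle's underside, its x axis along the bottle's x; the bottle can be carried by it. Unpushed it turns only about 4 degrees; once free it lifts off without force
- cap_grip (a point): point on the cap's axis, 24 mm above its underside (8 mm below its top), to grip it at from above, any yaw, fingers 54 mm apart: keep the fingertips above the cap's underside, the bottle's shoulder lies 8 mm below that. To unlock: push straight down 4 mm or more (5 to 7 is safe), keep it down and turn anticlockwise seen from above by 45 to 60 degrees (free from about 40, solid stop at about 66)
- rod_tip (a point): lower end of the grey applicator rod (6 mm thick, paddle end 10 mm wide) that hangs on the cap's axis down into the bottle: 60 mm below the cap's underside, so from locked the cap must rise 78 mm before the tip leaves the mouth
- cap_spring (a joint): how far the sprung disc inside the cap is pushed in, m: 0 while locked and not pressed; grows as the cap is pushed down on the bottle, to a stop at 0.007; about -0.0025 when the cap is off. The push takes 7 N to begin, 10.2 N at 0.004 (enough to turn), 12.6 N at 0.007
- holder: bench holder fixed to the mat: blue block 92 x 92 mm and 30 mm high on a steel flange 122 x 98 x 6 mm. In its top is a square well with a black rubber floor, 61 x 61 mm (1.5 mm clearance on each side of the bottle), with a 45-degree lead-in that widens it to 71 mm over the top 5 mm. Origin at the centre of the underside, x and y axes along the well's sides, z up.
- well_floor (a point): centre of the floor of the well, 8 mm above the mat and 22 mm below the top of the block; the bottle's underside is here when it is fully home
- black_bottle: bystander: black screw bottle with a white cap, 58 mm in diameter, 100 mm high; origin at the centre of its underside
- white_tape: bystander: roll of white tape lying flat, 55 mm in diameter, 26 mm high; origin at the centre of its underside
- screw_box: bystander: card box of screws, 44 x 60 x 38 mm high; origin at the centre of its underside
- marker: bystander: paint marker lying on the mat, 132 mm long, 17 mm thick; origin at the centre of its underside

How it is judged:
By the outcome, as a careful person would: the job done as asked, in the order asked, and still so for the second after the job is handed in, while the arm keeps its last pose, push and grip.
It also fails if it takes over 43 s, if anything falls off the work surface, if the arm or the gripper's body presses on something with over 40 N, if the wrist force passes 120 N, or if a joint passes its speed limit or range.

ROBOT

A 6-joint arm with a two-finger parallel gripper is mounted at the origin on a cart in front of the work surface, level with it; the furniture and walls round the work are solid. World frame = base frame: x ahead of the robot, y to its left, z up, the work surface at z = 0. Lengths are in m, angles in rad, forces in N, time in s.
With the tool pointing down it reaches from about 0.35 to 0.775 m from the base axis. Payload 5.5 kg.
Tool frame: the origin (TCP) lies where the fingers leave the gripper's body, on its centre line; the fingertips stand env.tip_reach ahead of it and the grasp point (between the pads) lies 54 mm ahead of it (env.tip_reach is the distance from the TCP to the fingertips, in m); z points along the fingers, y is the line along which they close (so a half turn about z gives the same grasp; the last joint's range is limited). The gripper opens to 85 mm and grips with 20 to 120 N. Pads are 22 mm wide; open, the fingers measure 114 mm over their backs; the gripper's body (76 mm by 85 mm) begins 54 mm behind the grasp point. The pads swing forward as they close: fully open they stand 13 mm farther back than shut.
Start: joints at [-1.371, 0.313, 0.046, 1.304, 0, 1.431], TCP at [0.192, -0.542, 0.304] pointing down, gripper open.
Joint ranges: [-2.76, 2.76], [-0.86, 1.69], [-1.03, 1.26], [-2.2, 2.34], [-1.47, 1.5], [-3.14, 3.14]. Speed limits (rad/s): [2.57, 2.57, 3.14, 3.14, 3.14, 3.14].

INTERFACE

Orientations are given as a unit quaternion [w, x, y, z].
In Python, from workcell import status, optics, hand_in, env gives the robot as it stands.
- The arm moves only by the shell command python3 -m handwheel 'ROWS' [FORCE]. ROWS is a JSON object whose one key "deltas" holds a list of rows, each a list of 5 numbers: the opening, from -1 (shut) to 1 (fully open), then the shift along the tool's x, y, z in units of 40 mm (1.0 is 40 mm), then the turn about the tool's z in units of 10 degrees (1.0 is 10 degrees). In form: {"deltas": [[jaw, x, y, z, roll], ...]}. A call has 1 to 20 rows; each row shifts and turns the commanded pose from where the row before left it, along the tool's axes as they then stand; what a row does not reach is not made up. A row lasts 1/8 s, in which the tool goes at most 62.5 mm and 10.7 degrees, less where a joint would pass 70% of its speed; a pose out of reach is approached as far as the arm can. A call is refused whole if a number of a shift passes 1 or a number of a turn 1, either way. A call with a gripper value outside its range is refused whole. The fingers move at their own pace and stop on an object; FORCE is the grip in N (left out, the last holds). Time passes only in rows, so rows that do not move let the fingers close. It gives the time, the measured TCP pose, the force, the opening and the grip force at its end, in the units of the state.
- status.get_state(): the state, without advancing time (a new reading comes with each control period).
- optics.read_camera(name): name is "scene" or "top" or "wrist"; returns a dict with "frame" (480x640x3 uint8, red, green, blue), "depth" (480x640 float32, m along the optical axis (not along the pixel's ray), 0 where there is no reading), "vfov" (degrees; the focal length in pixels is half the picture's height over the tangent of half this angle, whatever the lens; pixels are square), "cx", "cy" (the principal point, pixels), "origin" and "attitude" of the camera in the world. Camera axes: x right, y down, z forward; pixel columns grow to the right and rows downward; lengths in m; the calibration is good to about 2 mm. A picture is of the moment at which its call begins.
- hand_in(): hands the job in; it is judged then, once.
The state is a dict: "clock": time; "joint_pos": joint angles; "qvel": joint speeds; "tau": joint torques, N m; "tcp_pos": TCP position; "orientation": TCP orientation; "wrist_force": force on the tool from outside, world axes, zero at the start; "ft_torque": the same for the moment, N m; "finger_gap": finger opening in m; "grip_force": force on a finger pad.
Only numpy, scipy, OpenCV 4.12 (cv2) and the standard library are available. Lean on these libraries where they do the work, as an engineer would, in place of code of your own. Each camera call takes 0.05 s, during which the arm holds its last target. There are 200 camera calls.

## Working session

There is one attempt and no reset: what is moved stays moved. The work goes in short steps, Python scripts to look and compute and a shell command to move; the robot and the scene stay as the last step left them, time stands still between calls to the robot, and variables do not carry over. Pictures are saved under pics/ and viewed, at most 10 in all, crops included, and the job is handed in when it is done.

```bash
mkdir -p pics
python3 - <<'E'
from workcell import status, optics, env
import cv2, numpy as np
print(status.get_state(), env.tip_reach)
ims=[]
for n in("scene","top"):
    r=optics.read_camera(n); np.savez(f"pics/{n}0.npz",**{k:np.array(v) for k,v in r.items()})
    print(n,r["vfov"],r["cx"],r["cy"],r["origin"],r["attitude"],{k for k in r})
    cv2.imwrite(f"pics/{n}0.png",r["frame"][:,:,::-1])
E
```

```text
{'clock': 0.0, 'joint_pos': array([-1.37060057e+00,  3.14004188e-01,  4.49922936e-02,  1.30357783e+00,
        1.74158294e-05,  1.43116166e+00]), 'qvel': array([-0.00140984,  0.00220659, -0.00122709,  0.00058372,  0.00080494,
       -0.00027659]), 'tau': array([ 6.04411780e-04, -4.80620885e+01,  2.98536891e+01,  1.92417571e-02,
        8.49706908e-06, -6.10279443e-06]), 'tcp_pos': array([ 0.19156569, -0.5417634 ,  0.30301203]), 'orientation': array([-8.96550628e-04,  9.85598713e-01,  1.69098707e-01, -1.84444403e-05]), 'wrist_force': array([0.60473483, 0.53939507, 0.20473789]), 'ft_torque': array([0.02019106, 0.00381598, 0.01086526]), 'grip_force': 0.0, 'finger_gap': 0.08565469657271645} 0.0726
scene 43.706877629594594 324.06678611898343 224.07568136923973 [-0.13215848  0.4882978   1.0992645 ] [ 0.14680857 -0.40370536  0.85174742 -0.29999259] {'cx', 'depth', 'attitude', 'vfov', 'frame', 'cy', 'origin'}
top 44.033042392281146 317.64671054394285 244.46792805364177 [ 0.34989965 -0.0226479   1.24190519] [ 0.04970349 -0.69632674  0.7139562  -0.05408503] {'cx', 'depth', 'attitude', 'vfov', 'frame', 'cy', 'origin'}
```

View pics/scene0.png

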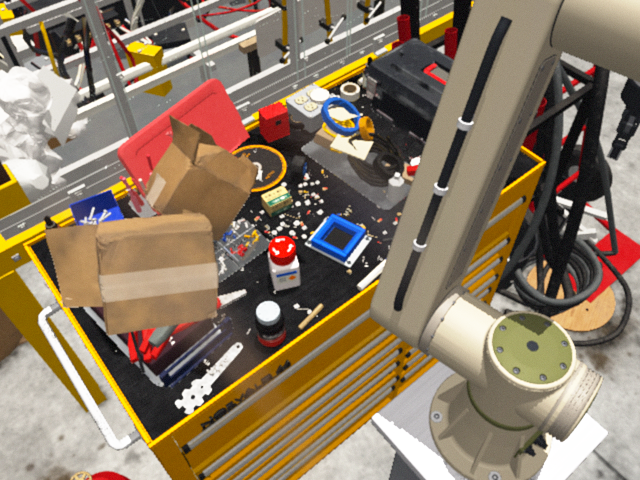

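View pics/top0.png

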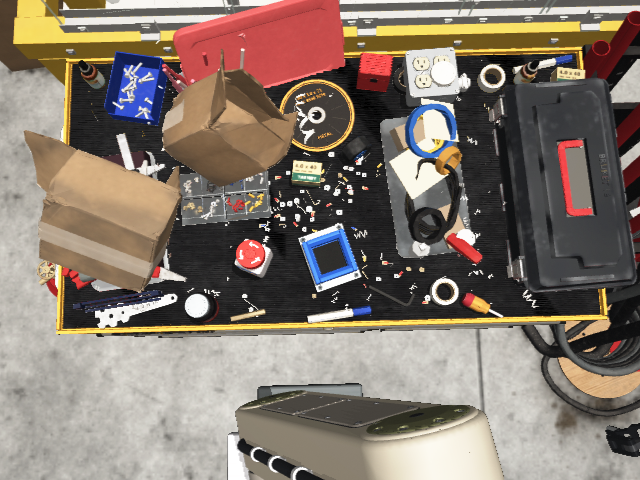

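The scene view shows the red cap on the bottle at about (283,245) and the blue holder at (340,238). The top view shows the cap at (250,254) and the holder at (331,257), turned by roughly 10°.

```bash
cat > h.py <<'E'
import numpy as np, cv2
from scipy.spatial.transform import Rotation as R
from workcell import status, optics
def cam(n,save=None):
    r=optics.read_camera(n)
    if save: cv2.imwrite(f"pics/{save}.png",r["frame"][:,:,::-1])
    return r
def load(f): 
    z=np.load(f); return {k:z[k] for k in z}
def rot(q): return R.from_quat(np.roll(q,-1)).as_matrix()
def rays(r,uv):
    uv=np.asarray(uv,float).reshape(-1,2); f=240/np.tan(np.radians(float(r["vfov"]))/2)
    d=np.c_[(uv-[float(r["cx"]),float(r["cy"])])/f,np.ones(len(uv))]
    return d@rot(r["attitude"]).T
def plane(r,uv,z):
    d=rays(r,uv); o=np.asarray(r["origin"]); return o+d*((z-o[2])/d[:,2])[:,None]
def cloud(r):
    v,u=np.mgrid[:480,:640]; d=rays(r,np.c_[u.ravel(),v.ravel()])
    return (np.asarray(r["origin"])+d*r["depth"].reshape(-1,1)).reshape(480,640,3)
def masks(r):
    h=cv2.cvtColor(r["frame"],cv2.COLOR_RGB2HSV); H,S,V=cv2.split(h)
    return dict(red=((H<8)|(H>172))&(S>140)&(V>70), blue=(H>98)&(H<122)&(S>130)&(V>60), white=(S<50)&(V>140))
def near(m,u,v):
    """component of mask nearest to pixel"""
    n,l,s,c=cv2.connectedComponentsWithStats(m.astype(np.uint8)); 
    ok=[i for i in range(1,n) if s[i,4]>150]; i=min(ok,key=lambda i:np.hypot(*(c[i]-[u,v]))); return l==i
def tri(r1,p1,r2,p2):
    d1,d2=rays(r1,p1)[0],rays(r2,p2)[0]; o1,o2=np.array(r1["origin"]),np.array(r2["origin"])
    t=np.linalg.lstsq(np.c_[d1,-d2],o2-o1,rcond=None)[0]; a,b=o1+d1*t[0],o2+d2*t[1]
    return (a+b)/2,np.linalg.norm(a-b)
def hull(m):
    return cv2.convexHull(max(cv2.findContours(m.astype(np.uint8),0,2)[0],key=cv2.contourArea)).reshape(-1,2)
E
python3 - <<'E'
from h import *
P={}
for n,c,b in(("scene",(283,245),(340,238)),("top",(250,254),(331,257))):
    r=load(f"pics/{n}0.npz"); X=cloud(r); M=masks(r)
    m=near(M["red"],*c); m2=np.zeros((480,640),np.uint8); cv2.fillConvexPoly(m2,hull(m),1)
    p=X[m2>0]; top=np.percentile(p[:,2],90); t=(m2>0)&(abs(X[...,2]-top)<.006)
    cc,rad=cv2.minEnclosingCircle(X[t][:,:2].astype(np.float32)); print(n,"cap",top,np.mean(X[t],0),cc,rad)
    m=near(M["blue"],*b); p=X[m]; z=np.median(p[:,2]); t=m&(abs(X[...,2]-z)<.006)
    pl=plane(r,hull(t),z); print(n,"holder",z,cv2.minAreaRect(pl[:,:2].astype(np.float32)))
    g=cv2.minAreaRect(hull(t).astype(np.float32)); P[n]=r,cv2.boxPoints(g)
    # bottle white pts
    q=X[(X[...,2]>.06)&(X[...,2]<.125)&(np.hypot(X[...,0]-cc[0],X[...,1]-cc[1])<.06)]
    s=q[(q[:,2]<.085)]; print("shoulder/side",len(s),s.mean(0),cv2.minAreaRect(s[:,:2].astype(np.float32)))
E
```

```text
scene cap 0.11907716248640339 [0.49762794 0.09735109 0.11716995] (0.49639222025871277, 0.09630400687456131) 0.029739985242486
scene holder 0.02591642036444819 ((0.4999155104160309, -0.05660440772771835), (0.0953407809138298, 0.09844950586557388), 18.184247970581055)
shoulder/side 315 [0.48135799 0.10728878 0.07218359] ((0.4941546618938446, 0.09871604293584824), (0.058261048048734665, 0.05763589218258858), 64.98637390136719)
top cap 0.1206496764660928 [0.50198452 0.09832615 0.11821982] (0.5023159384727478, 0.09842827916145325) 0.027178533375263214
top holder 0.028330605846188406 ((0.5049423575401306, -0.05597120523452759), (0.09122533351182938, 0.09075675904750824), 18.20728302001953)
shoulder/side 232 [0.49050977 0.0908066  0.07454043] ((0.5018739700317383, 0.09853567183017731), (0.05843469873070717, 0.05852825194597244), 65.01363372802734)
```

Run:
```python
from h import *
r=optics.read_camera("wrist"); s=status.get_state()
print(r["vfov"],r["cx"],r["cy"],r["origin"]-s["tcp_pos"]); T=rot(s["orientation"]); print(T,"cam in tool",T.T@(r["origin"]-s["tcp_pos"]),(T.T@rot(r["attitude"])).round(3))
```

```text
67.94970816644106 312.85525880671156 239.17786407825 [0.07954766 0.02686141 0.07019986]
[[ 9.42807400e-01  3.33337862e-01 -2.75672016e-04]
 [ 3.33337910e-01 -9.42806373e-01  1.40720405e-03]
 [ 2.09169055e-04 -1.41861432e-03 -9.99998972e-01]] cam in tool [ 0.08396674  0.00109155 -0.07018392] [[ 0.    -0.945 -0.326]
 [ 1.    -0.     0.001]
 [-0.001 -0.326  0.945]]
```

Run:
```python
from h import *
X=cloud(load("pics/top0.npz")).reshape(-1,3)
a=np.array([.192,-.542]);b=np.array([.5,.098])
for t in np.linspace(0,1,9):
    c=a+t*(b-a); k=np.hypot(*(X[:,:2]-c).T)<.12; print(c.round(3),X[k,2].max() if k.any() else None)
c=np.array([.5,.098])
k=(np.hypot(*(X[:,:2]-c).T)<.15)&(np.hypot(*(X[:,:2]-c).T)>.045)&(X[:,2]>.09); print(X[k].round(2)[::40])
```

```text
[ 0.192 -0.542] 0.3502664456707749
[ 0.23  -0.462] 0.3502664456707749
[ 0.269 -0.382] 0.032484944862817056
[ 0.308 -0.302] 0.03422412767450567
[ 0.346 -0.222] 0.7790856344061066
[ 0.384 -0.142] 0.7833266861505863
[ 0.423 -0.062] 1.2419051879130134
[0.462 0.018] 1.2419051879130134
[0.5   0.098] 0.12409782628820443
[[0.6  0.21 0.22]
 [0.58 0.21 0.23]
 [0.57 0.23 0.24]
 [0.58 0.22 0.2 ]
 [0.56 0.22 0.25]
 [0.56 0.22 0.23]
 [0.56 0.22 0.2 ]
 [0.56 0.23 0.2 ]
 [0.56 0.22 0.21]
 [0.55 0.23 0.22]
 [0.54 0.22 0.25]
 [0.54 0.23 0.26]
 [0.53 0.23 0.27]
 [0.53 0.23 0.27]
 [0.52 0.23 0.27]
 [0.52 0.23 0.28]
 [0.52 0.23 0.27]
 [0.51 0.23 0.27]
 [0.51 0.23 0.25]
 [0.51 0.25 0.27]
 [0.5  0.24 0.26]
 [0.51 0.24 0.21]
 [0.5  0.24 0.23]
 [0.5  0.24 0.23]
 [0.5  0.25 0.14]
 [0.46 0.23 0.13]
 [0.45 0.22 0.13]
 [0.42 0.19 0.1 ]
 [0.42 0.22 0.1 ]
 [0.42 0.19 0.1 ]
 [0.41 0.19 0.1 ]
 [0.41 0.19 0.1 ]
 [0.4  0.18 0.1 ]
 [0.4  0.2  0.1 ]
 [0.39 0.19 0.1 ]]
```

```bash
python3 -m handwheel '{"deltas": [[1,0.5,-0.5,0,0],[1,1,-1,0,0],[1,1,-1,0,0],[1,1,-1,0,0],[1,1,-1,0,0],[1,1,-1,0,0],[1,1,-1,0,0],[1,1,-1,0,0],[1,1,-1,0,0],[1,1,-1,0,0],[1,1,-1,0,0],[1,0.5,-0.5,0,0]]}'
cat > look.py <<'E'
from h import *
import sys
def look(tag):
    r=cam("wrist",tag); X=cloud(r); M=masks(r)
    from scipy.spatial.transform import Rotation
    for nm,col,c0,zz in(("cap","red",(.5,.098),.118),("holder","blue",(.503,-.056),.030)):
        m=M[col]&(np.hypot(X[...,0]-c0[0],X[...,1]-c0[1])<.09)&(abs(X[...,2]-zz)<.012)
        if m.sum()<500: print(nm,"unseen",m.sum()); continue
        z=np.median(X[m][:,2]); t=m&(abs(X[...,2]-z)<.005); hl=hull(t); pl=plane(r,hl,z)[:,:2].astype(np.float32)
        print(nm,z.round(4),"rect",cv2.minAreaRect(pl),"circ",cv2.minEnclosingCircle(pl),"pix",hl.mean(0).round(),hl.min(0),hl.max(0))
    return r,X
if __name__=="__main__":
    look(sys.argv[1])
    s=status.get_state(); T=rot(s["orientation"]); print(s["clock"],s["tcp_pos"],np.degrees(np.arctan2(T[1,0],T[0,0])),s["wrist_force"])
E
python3 look.py w1
```

```text
clock: 1.65
tcp_pos: [0.4604, 0.0219, 0.3037]
orientation: [-0.0, 0.985, 0.171, -0.0]
wrist_force: [0.0, -1.8, -0.8]
finger_gap: 0.0856
grip_force: 0.0
cap 0.1183 rect ((0.5018447637557983, 0.09587201476097107), (0.05324472486972809, 0.05384536460042), 33.50895309448242) circ ((0.5018765330314636, 0.09548243880271912), 0.027455227449536324) pix [228. 146.] [192 106] [270 185]
holder 0.0298 rect ((0.5046418905258179, -0.05766687169671059), (0.09113685041666031, 0.0917961522936821), 18.01354217529297) circ ((0.5041083097457886, -0.05779162049293518), 0.06317266076803207) pix [404. 186.] [354 142] [456 236]
1.7 [0.46124655 0.0232738  0.30358629] 19.698594100889682 [0.17031857 1.9342737  0.45599126]
```

View pics/w1.png

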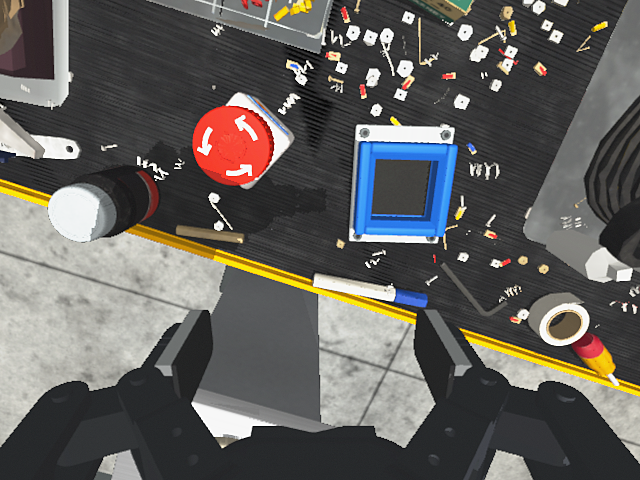

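The wrist view shows the cap at about (230,146), the bottle's shoulder corner beside it, and the holder at (404,186).

```bash
python3 -m handwheel '{"deltas": [[1,0.5,-0.4,0,0],[1,0.7,-0.6,0,0],[1,0.38,-0.38,0,0],[1,0,0,0,0]]}'
python3 look.py w2
python3 - <<'E'
from h import *
r=cam("wrist"); X=cloud(r); c=np.array([.502,.096])
# white shoulder: z ~.078, outside cap
V=X.reshape(-1,3); k=(abs(V[:,2]-.076)<.006)&(np.hypot(*(V[:,:2]-c).T)<.05)
print(k.sum(),V[k,2].mean(),cv2.minAreaRect(V[k,:2].astype(np.float32)))
# triangulate cap blob between top & wrist
t=load("pics/top0.npz")
E
```

```text
clock: 2.2
tcp_pos: [0.5012, 0.0931, 0.3034]
orientation: [0.0, 0.985, 0.17, -0.0]
wrist_force: [0.1, 0.0, -0.3]
finger_gap: 0.0856
grip_force: 0.0
cap 0.1184 rect ((0.5023196339607239, 0.09638173133134842), (0.053651925176382065, 0.05346430093050003), 19.559898376464844) circ ((0.502311646938324, 0.09596403688192368), 0.027515126392245293) pix [307. 228.] [272 196] [343 264]
holder 0.0297 rect ((0.5048747658729553, -0.05711771547794342), (0.09224715828895569, 0.09269679337739944), 18.10818099975586) circ ((0.5053309202194214, -0.05730487406253815), 0.06432326883077621) pix [456. 248.] [401 206] [502 291]
2.25 [0.50075794 0.09246989 0.3034393 ] 19.528601142912425 [ 0.33373316  0.21905112 -0.58663067]
962 0.07633444286407144 ((0.5016544461250305, 0.09645304828882217), (0.05738197639584541, 0.05792313814163208), 65.60249328613281)
```

```bash
python3 -m handwheel '{"deltas": [[1,0.05,-0.075,0.5,0],[1,0,0,1,0],[1,0,0,1,0],[1,0,0,0.6,0],[1,0,0,0.36,0],[1,0,0,0,0]]}' && python3 -m handwheel '{"deltas": [[-0.2,0,0,0,0],[-0.2,0,0,0,0],[-0.2,0,0,0,0],[-0.2,0,0,0,0]]}' 80
```

```text
clock: 3.05
tcp_pos: [0.5013, 0.0953, 0.1649]
orientation: [-0.0, 0.986, 0.169, -0.001]
wrist_force: [0.8, -1.0, -0.4]
finger_gap: 0.0853
grip_force: 0.0
clock: 3.55
tcp_pos: [0.5028, 0.0964, 0.1671]
orientation: [-0.0, 0.986, 0.169, 0.001]
wrist_force: [-0.6, 1.9, 4.8]
finger_gap: 0.052
grip_force: 82.2
```

```bash
python3 -m handwheel '{"deltas": [[-0.2,0,0,-0.2,0],[-0.2,0,0,-0.5,0],[-0.2,0,0,-0.7,0],[-0.2,0,0,-0.4,0],[-0.2,0,0,0,0],[-0.2,0,0,0,0]]}'
python3 - <<'E'
from h import *
s=status.get_state(); T=rot(s["orientation"]); p=s["tcp_pos"]; d=T.T@(np.array([.5048,-.0572,p[2]])-p); print(p,d,d/.04,np.degrees(np.arctan2(T[1,0],T[0,0])),s["wrist_force"],s["finger_gap"])
E
```

```text
clock: 4.3
tcp_pos: [0.5015, 0.0959, 0.2368]
orientation: [0.0, 0.986, 0.169, -0.001]
wrist_force: [0.1, 0.0, -2.2]
finger_gap: 0.0518
grip_force: 84.0
[0.50148151 0.09589623 0.23682963] [-4.78979574e-02  1.45448458e-01  3.12497968e-05] [-1.19744894e+00  3.63621144e+00  7.81244919e-04] 19.469095441764754 [ 0.07821193  0.03522074 -2.23860146] 0.051828494264488566
```

```bash
python3 -m handwheel '{"deltas": [[-0.2,-0.1,0.3,0,0],[-0.2,-0.2,0.6,0,0],[-0.2,-0.25,0.76,0,0],[-0.2,-0.25,0.76,0,0],[-0.2,-0.2,0.62,0,0],[-0.2,-0.14,0.4,0,0],[-0.2,-0.06,0.2,0,0],[-0.2,0,0,0,-0.4],[-0.2,0,0,0,-0.8],[-0.2,0,0,0,-0.9],[-0.2,0,0,0,-0.9],[-0.2,0,0,0,-0.8],[-0.2,0,0,0,-0.4],[-0.2,0,0,0,-0.1],[-0.2,0,0,0,0],[-0.2,0,0,0,0]]}'
cat > chk.py <<'E'
from h import *
import sys
s=status.get_state(); T=rot(s["orientation"]); p=s["tcp_pos"]; d=T.T@(np.array([.5048,-.0572,p[2]])-p); print(p,"err units",d/.04,"yaw",np.degrees(np.arctan2(T[1,0],T[0,0])),"tilt",T[:2,2],s["wrist_force"],s["ft_torque"],s["finger_gap"])
r=cam("scene",sys.argv[1]); cv2.imwrite(f"pics/{sys.argv[1]}.png",cv2.resize(r["frame"][160:330,230:450,::-1],None,fx=3.5,fy=3.5,interpolation=cv2.INTER_CUBIC))
for n in("scene","top","wrist"):
    r=cam(n) if n!="scene" else r; V=cloud(r).reshape(-1,3); zb=p[2]-.054-.110
    k=(np.hypot(*(V[:,:2]-p[:2]).T)<.05)&(V[:,2]>zb+.015)&(V[:,2]<zb+.081)
    if k.sum()>20: print(n,k.sum(),cv2.minAreaRect(V[k,:2].astype(np.float32)))
E
python3 chk.py s1
```

```text
clock: 6.3
tcp_pos: [0.5052, -0.0572, 0.2374]
orientation: [-0.0, 0.855, 0.518, -0.0]
wrist_force: [0.4, 0.4, -3.2]
finger_gap: 0.0519
grip_force: 84.1
[ 0.50515241 -0.05721412  0.23744558] err units [-3.76304577e-03 -7.97399461e-03  6.05929007e-07] yaw 62.441793943329465 tilt [-6.91074997e-05 -8.28481626e-06] [ 0.42038134  0.44092287 -3.18842622] [-0.0320486   0.02621492 -0.01815361] 0.05191150742580767
scene 542 ((0.49418047070503235, -0.039340775460004807), (0.05937275290489197, 0.02435106411576271), 16.357412338256836)
wrist 5852 ((0.5129173994064331, -0.04267662391066551), (0.04025551304221153, 0.07590918242931366), 61.909523010253906)
```

View pics/s1.png

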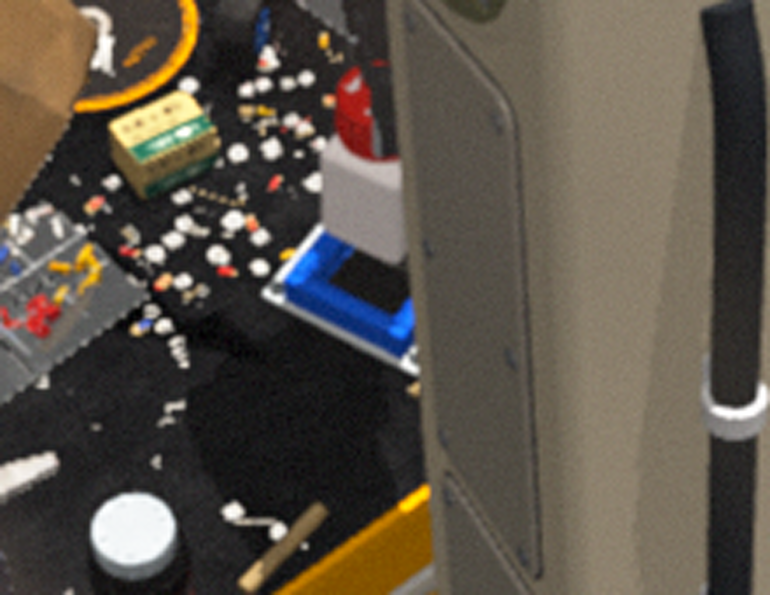

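The bottle hangs level over the well at about crop (370,200), its faces nearly parallel to the block's sides. Lowering it.

```bash
python3 -m handwheel '{"deltas": [[-0.2,0,0,0.3,0],[-0.2,0,0,0.4,0],[-0.2,0,0,0.2,0],[-0.2,0,0,0.1,0],[-0.2,0,0,0.1,0],[-0.2,0,0,0.1,0],[-0.2,0,0,0.1,0],[-0.2,0,0,0,0]]}'
```

```text
clock: 7.45
tcp_pos: [0.505, -0.0573, 0.1852]
orientation: [-0.0, 0.855, 0.519, -0.0]
wrist_force: [0.4, 0.2, -2.5]
finger_gap: 0.0519
grip_force: 84.1
```

```bash
python3 -m handwheel '{"deltas": [[-0.2,0,0,0.1,0],[-0.2,0,0,0.08,0],[-0.2,0,0,0.05,0],[-0.2,0,0,0,0]]}'; python3 -m handwheel '{"deltas": [[-0.2,0,0,0.05,0],[-0.2,0,0,0,0]]}'
```

```text
clock: 7.95
tcp_pos: [0.505, -0.0573, 0.1761]
orientation: [-0.0, 0.855, 0.519, -0.0]
wrist_force: [-0.5, -0.5, -1.9]
finger_gap: 0.0519
grip_force: 84.1
clock: 8.2
tcp_pos: [0.5054, -0.0573, 0.1753]
orientation: [0.0, 0.855, 0.519, 0.0]
wrist_force: [-2.6, 1.1, 6.5]
finger_gap: 0.052
grip_force: 85.1
```

```bash
for i in 1 ; do python3 -m handwheel '{"deltas": [[-0.2,0,0,0.05,0],[-0.2,0,0,0,0]]}';  python3 -m handwheel '{"deltas": [[-0.2,0,0,0.05,0],[-0.2,0,0,0,0]]}'; done; python3 chk.py s2
```

```text
clock: 8.45
tcp_pos: [0.5054, -0.0573, 0.1735]
orientation: [0.0, 0.855, 0.519, 0.0]
wrist_force: [-2.6, 0.8, 7.9]
finger_gap: 0.0516
grip_force: 85.2
clock: 8.7
tcp_pos: [0.5054, -0.0573, 0.1717]
orientation: [0.001, 0.855, 0.519, 0.001]
wrist_force: [-3.0, 0.8, 9.8]
finger_gap: 0.0523
grip_force: 85.4
[ 0.50537734 -0.05726148  0.17174035] err units [-5.30612765e-03 -1.35103785e-02 -2.13178948e-05] yaw 62.47899972325531 tilt [ 0.00144294 -0.00031963] [-3.04019538  0.80576119  9.81568467] [0.23735735 0.7504427  0.03675177] 0.05225958828351885
scene 610 ((0.500656008720398, -0.026349565014243126), (0.08075953274965286, 0.03676242753863335), 5.755838871002197)
wrist 11174 ((0.5126904249191284, -0.04292377084493637), (0.06762918829917908, 0.0999191626906395), 63.03024673461914)
```

Run:
```python
from h import *
r=cam("wrist","w3"); X=cloud(r); V=X.reshape(-1,3); W=(masks(r)["white"]).ravel()
k=W&(np.hypot(*(V[:,:2]-[.505,-.057]).T)<.045)
print(np.histogram(V[k,2],np.arange(.02,.13,.004)))
k2=k&(abs(V[:,2]-.086)<.005); print(k2.sum(), np.median(V[k2,2]) if k2.any() else 0)
m=masks(r)["blue"].ravel()&(np.hypot(*(V[:,:2]-[.505,-.057]).T)<.07); print("blue",np.percentile(V[m,2],[10,50,90]))
```

```text
(array([  21,    1,    1,    1,    1,    1,    0,    2,    2,    1,    3,
          2,   17,   33,    5,  747, 1909,    4,    0,    0,    0,    2,
          4,    0,    0,  443,  868]), array([0.02 , 0.024, 0.028, 0.032, 0.036, 0.04 , 0.044, 0.048, 0.052,
       0.056, 0.06 , 0.064, 0.068, 0.072, 0.076, 0.08 , 0.084, 0.088,
       0.092, 0.096, 0.1  , 0.104, 0.108, 0.112, 0.116, 0.12 , 0.124,
       0.128]))
2626 0.08523340923122688
blue [0.02644308 0.0298174  0.03105379]
```

View pics/w3.png

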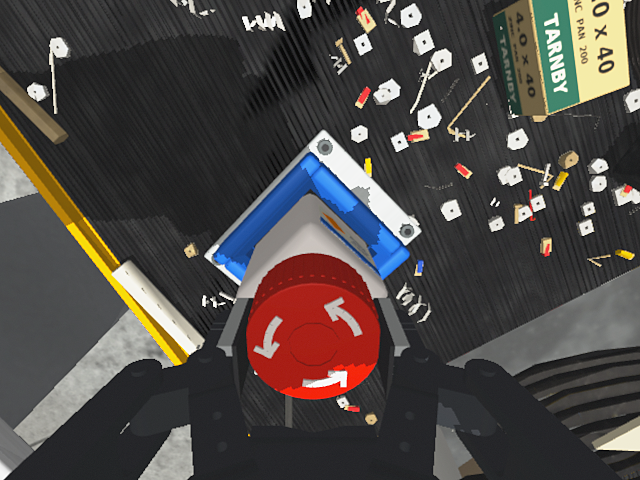

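The bottle is home: its shoulder is 55.4 mm above the block's top (56 expected), and the cap at about (313,345) still sits in its locked position. Next I push 2 mm more and turn.

```bash
python3 -m handwheel '{"deltas": [[-0.2,0,0,0.05,0],[-0.2,0,0,0,0]]}' 100;  python3 -m handwheel '{"deltas": [[-0.2,0,0,0,-0.3],[-0.2,0,0,0,-0.5],[-0.2,0,0,0,-0.5],[-0.2,0,0,0,-0.5],[-0.2,0,0,0,-0.5]]}'
```

```text
clock: 9.15
tcp_pos: [0.5054, -0.0573, 0.1699]
orientation: [0.001, 0.855, 0.519, 0.001]
wrist_force: [-3.9, 1.8, 10.7]
finger_gap: 0.0512
grip_force: 104.5
clock: 9.78
tcp_pos: [0.5059, -0.0574, 0.1703]
orientation: [0.001, 0.734, 0.68, 0.001]
wrist_force: [-3.4, 1.8, 10.2]
finger_gap: 0.0515
grip_force: 104.5
```

```bash
python3 -m handwheel '{"deltas": [[-0.2,0,0,0,-0.5],[-0.2,0,0,0,-0.5],[-0.2,0,0,0,-0.5],[-0.2,0,0,0,-0.5],[-0.2,0,0,0,-0.5],[-0.2,0,0,0,-0.4],[-0.2,0,0,0,-0.1],[-0.2,0,0,0,0]]}'
python3 - <<'E'
from h import *
s=status.get_state();T=rot(s["orientation"]);print(np.degrees(np.arctan2(T[1,0],T[0,0])),s["ft_torque"],T[:2,2])
r=cam("wrist"); V=cloud(r).reshape(-1,3); k=(abs(V[:,2]-.085)<.003)&(np.hypot(*(V[:,:2]-[.505,-.057]).T)<.045); print(k.sum(),np.median(V[k,2]),cv2.minAreaRect(V[k,:2].astype(np.float32)))
E
```

```text
clock: 10.78
tcp_pos: [0.5056, -0.0572, 0.1701]
orientation: [0.001, 0.534, 0.846, 0.001]
wrist_force: [-3.9, 1.2, 10.6]
finger_gap: 0.0514
grip_force: 104.5
115.48143448531363 [ 0.46869402  0.72513617 -0.0217837 ] [ 0.00225845 -0.00017083]
2540 0.08553115722995018 ((0.49964332580566406, -0.046335797756910324), (0.05745113268494606, 0.03143781051039696), 22.131155014038086)
```

```bash
python3 -m handwheel '{"deltas": [[-0.2,0,0,-0.1,0],[-0.2,0,0,-0.1,0],[-0.2,0,0,-0.1,0],[-0.2,0,0,-0.1,0],[-0.2,0,0,0,0]]}'
python3 - <<'E'
from h import *
r=cam("wrist","w4"); V=cloud(r).reshape(-1,3); k=(abs(V[:,2]-.087)<.008)&(np.hypot(*(V[:,:2]-[.505,-.057]).T)<.045)&masks(r)["white"].ravel(); print(k.sum(),np.median(V[k,2]))
E
```

```text
clock: 11.45
tcp_pos: [0.5053, -0.0574, 0.1844]
orientation: [0.0, 0.534, 0.846, -0.0]
wrist_force: [-0.8, -0.4, -0.4]
finger_gap: 0.0515
grip_force: 104.0
3448 0.0856723834281923
```

View pics/w4.png

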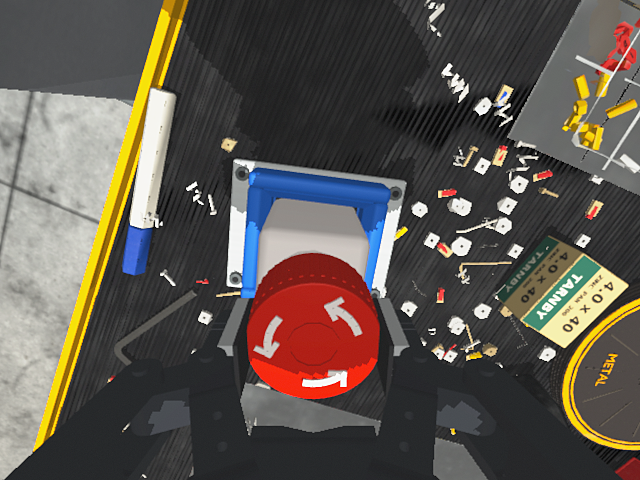

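The arrows turned with the gripper and the cap has come free at about (313,330), with the bottle still seated. Lifting straight up.

```bash
python3 -m handwheel '{"deltas": [[-0.2,0,0,-0.1,0],[-0.2,0,0,-0.2,0],[-0.2,0,0,-0.3,0],[-0.2,0,0,-0.3,0],[-0.2,0,0,-0.3,0],[-0.2,0,0,-0.3,0],[-0.2,0,0,-0.3,0],[-0.2,0,0,-0.3,0],[-0.2,0,0,-0.2,0],[-0.2,0,0,-0.15,0],[-0.2,0,0,-0.05,0],[-0.2,0,0,0,0],[-0.2,0,0,0,0]]}'
python3 - <<'E'
from h import *
r=cam("wrist","w5"); X=cloud(r);V=X.reshape(-1,3)
k=(abs(V[:,2]-.086)<.005)&(np.hypot(*(V[:,:2]-[.505,-.057]).T)<.05)&masks(r)["white"].ravel(); print("shoulder",k.sum(),np.median(V[k,2]),cv2.minAreaRect(V[k,:2].astype(np.float32)))
s=cam("scene"); cv2.imwrite("pics/s5.png",cv2.resize(s["frame"][110:330,230:450,::-1],None,fx=2.7,fy=2.7))
E
```

```text
clock: 13.12
tcp_pos: [0.505, -0.0573, 0.2839]
orientation: [-0.0, 0.534, 0.846, -0.0]
wrist_force: [-0.4, -0.2, -0.8]
finger_gap: 0.0514
grip_force: 104.0
shoulder 2985 0.08618575158023789 ((0.5034883618354797, -0.05890708044171333), (0.057208843529224396, 0.056831590831279755), 19.517776489257812)
```

View pics/w5.png

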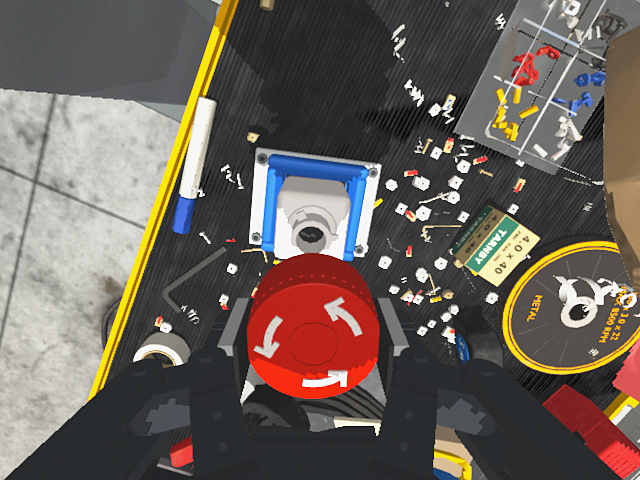

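View pics/s5.png

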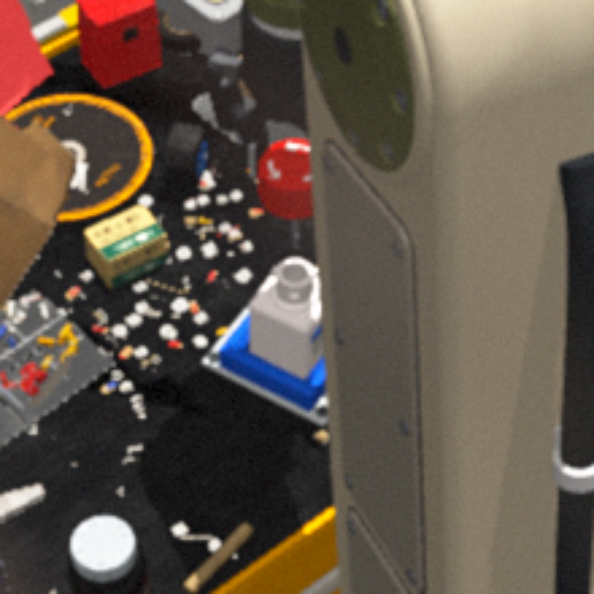

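The open bottle is seated, with its mouth at about (312,233) in the wrist view. The cap and rod hang level above it, the tip about 31 mm clear of the mouth.

```bash
python3 -c "
from workcell import hand_in; print(hand_in())"
```

```text
the job is handed in; nothing more can be done
None
```

I handed the job in at about 13 s: the bottle is pressed fully home in the well, and the unlocked cap is held level straight above it with the rod's tip about 31 mm clear of the mouth; no verdict was returned.

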